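Arm the vial pusher at its guarded switch

ROBOT

A 6-joint arm with a two-finger parallel gripper is mounted at the origin on the work surface. World frame = base frame: x ahead of the robot, y to its left, z up, the work surface at z = 0. Lengths are in m, angles in degrees, forces in N, time in s.
With the tool pointing down it reaches from about 0.25 to 0.725 m from the base axis. Payload 9.7 kg.
Tool frame: the origin (TCP) lies on the centre line of the jaws, within the pads' length; the fingertips stand 17 mm ahead of it and the grasp point (between the pads) lies 2 mm behind it (bot.nose_length is the distance from the TCP to the fingertips, in m); x points along the fingers, y is the direction in which the jaws open and shut, and the axes are right-handed (so a half turn about x gives the same grasp; the last joint's range is limited). The gripper opens to 85 mm and grips with 20 to 120 N. Pads are 22 mm wide; open, the fingers measure 114 mm over their backs; the gripper's body (76 mm by 85 mm) begins 54 mm behind the grasp point. The pads swing forward as they close: fully open they stand 13 mm farther back than shut.
Start: joints at [68.354, 4.979, 10.078, 95.1, 0, 90], TCP at [0.203, 0.511, 0.248] pointing down, gripper open.
Joint ranges: [-179.16, 179.16], [-48.56, 103.87], [-65.8, 70.77], [-126.05, 130.52], [-82.76, 87.17], [-180, 180]. Speed limits (degrees/s): [127.2, 127.2, 147.25, 180, 180, 180].

INTERFACE

Orientations are given as [roll, pitch, yaw] about the fixed x, y, z axes, in that order (R = Rz(yaw) Ry(pitch) Rx(roll)).
In Python, from workcell import bot, viewer, ticket gives the robot as it stands.
- The arm moves only by the tool jog_arm, never from a script. Its argument "deltas" is a list of rows, each an object of numbers: "fingers": the opening, from 0 (shut) to 1 (fully open); "x", "y", "z": the shift along the world's x, y, z in mm; "twist": the turn about the world's z in degrees. A call has 1 to 10 rows; each row is the pose to reach, as a shift and turn from the pose measured when the call began; what a row does not reach only later rows make up. A row lasts 1/10 s, in which the tool goes at most 50 mm and 8.59 degrees, less where a joint would pass 70% of its speed; a pose out of reach is approached as far as the arm can. A call with a gripper value outside its range is refused whole. The fingers move at their own pace and stop on an object; "grip_force" is the grip in N (left out, the last holds). Time passes only in rows, so rows that repeat a pose let the fingers close. It gives the time, the measured TCP pose, the force and the opening at its end, in the units of the state.
- bot.get_obs(): the state, without advancing time (a new reading comes with each control period).
- viewer.camera(name): name is "side" or "top"; returns a dict with "image" (384x512x3 uint8, red, green, blue), "fovy" (degrees; the focal length in pixels is half the picture's height over the tangent of half this angle, whatever the lens; pixels are square), "cx", "cy" (the principal point, pixels), "world_to_cam" (4x4, takes a point from world to camera coordinates). Camera axes: x right, y down, z forward; pixel columns grow to the right and rows downward; lengths in m; the calibration is good to about 2 mm. A picture is of the moment at which its call begins. There is no depth.
- ticket.job_done(): hands the job in, once; it reports no verdict.
The state is a dict: "time": time; "q": joint angles; "qd": joint speeds; "joint_efforts": joint torques, N m; "ee_pos": TCP position; "tcp_rot": TCP orientation; "wrist_force": force on the tool from outside, world axes, zero at the start; "torque": the same for the moment, N m; "opening": finger opening in m.
Only numpy, scipy, OpenCV 4.12 (cv2) and the standard library are available. Lean on these libraries where they do the work, as an engineer would, in place of code of your own. Each camera call takes 0.05 s, during which the arm holds its last target.

TASK

Switch on the tray line at its console: with a fingertip lift back the hinged guard in the middle of the console by its front lip, flip the toggle beneath it all the way over, away from you, while the guard is up, and then tip or let the guard drop fully shut over it. Touch only: do not pinch the guard or press hard on it, and do not pick anything up. Leave the plain toggle and the push button at the side as they are, and leave the vials, the bottle and the pusher plate where they stand.

Things in the scene. Friction and masses are not known exactly. Their poses are not given: they have to be found in the camera images.
- console: Fixed steel console, 170 (x) x 280 (y) x 80 mm high; origin at the centre of its underside, own x away from the operator (front faces -x, roughly the robot), y left, z up. Top's front edge at x = -85 mm. On top: middle, the guard over the main toggle; right, a plain toggle and a push button; left, two vials.
- guard (a joint): Hinge of the guard flap, rad: 0 = shut, grows as the front edge lifts. Flap 76 mm wide (console y), 100 mm from hinge to free edge, 3 mm thick: clear plastic, front 33 mm dark steel lip. Shut, it rises 0.15 rad to the front. About 80 g (0.5 N lifts it), no catch: beyond 1.5 rad it tips back and rests at its stop, 1.85; below 1.4 it falls shut. Takes at most 25 N of finger force.
- guard_hinge (a point): Mid point of the hinge axis (along console y), at console (-15, 0, 112) mm, 32 mm above the top. Posts 6 mm thick, 38 mm tall at y = +-46 mm. Under the flap's sides run two cheeks 20 mm deep, 70 mm apart, ending 28 mm short of the free edge; the front below the lip is open.
- guard_lip (a point): Middle of the guard's free front edge. Shut: console (-114, 0, 127) mm, 29 mm out in front of the console's front face. A finger tilted about 30 deg, pointing down and away from the operator, gets under it from the front; follow its arc, as pushing level into it jams. Fully back: console (27, 0, 203) mm; a finger set down behind it and drawn towards the operator tips it shut.
- toggle (a joint): Main toggle under the guard, rad: 0 = off, leaning 0.45 rad towards the operator (console -x); 0.9 = on, leaning 0.45 rad away, at its stop. Pivot at console (-50, 0, 82) mm, axis along console y. Stays where it is left (1 to 2 N at the tip moves it), does not snap over by itself.
- toggle_tip (a point): Centre of the ball (11 mm diameter) on the end of the main toggle's lever, 26 mm from its pivot; lever rod 7 mm thick. The guard never touches the lever, in either position.
- side_toggle (a joint): The plain, unguarded toggle on the console's right, same lever as the main one, pivot at console (-50, -105, 82) mm; 0 = off. To be left alone.
- side_button (a joint): Push button behind the plain toggle, at console (35, -105) mm; 0 = up, 0.006 m = pressed. To be left alone.
- vial1: Loose stoppered glass vial, 24 mm diameter, 49 mm tall with a flat cap, standing on the console top, left of the guard; origin at the centre of its underside. To be left standing.
- vial2: Loose stoppered glass vial, 24 mm diameter, 49 mm tall with a flat cap, standing on the console top, left of and behind the guard; origin at the centre of its underside. To be left standing.
- vial3: Loose stoppered glass vial, 24 mm diameter, 49 mm tall with a flat cap, standing on the table in front of the console; origin at the centre of its underside. To be left standing.
- vial4: Loose stoppered glass vial, 24 mm diameter, 49 mm tall with a flat cap, standing on the table in front of the console; origin at the centre of its underside. To be left standing.
- bottle: Loose closed bottle, 60 mm diameter, 160 mm tall, standing on the table at the left; origin at the centre of its underside. To be left standing.
- pusher: Loose flat stainless vial pusher, about 160 x 220 mm, lying on the table at the right; origin on its underside. To be left alone.

How it is judged (in metres and radians):
On the way, in this order (a step that is already met when the one before it is completed fails the run):
1. the guard is lifted (value of joint guard above 0.35 rad and value of joint toggle below 0.6 rad), for 0.1 s.
2. the toggle is flipped over while the guard is up (value of joint toggle above 0.72 rad and value of joint guard above 0.25 rad), for 0.1 s.
At the end, for the whole second after the job is handed in: The guard is down within 0.05 rad of shut, the main toggle is past 0.72 of its 0.9 rad, the plain toggle is off (below 0.15 rad), the button is up, and every loose thing stands upright within 20 mm of where it was (value of joint guard below 0.05 rad and value of joint toggle above 0.72 rad and value of joint side_toggle below 0.15 rad and value of joint side_button below 0.002 m and distance of each of vial1, vial2, vial3, vial4, bottle, pusher from where it was at the start of the episode below 0.02 m and angle between each of vial1, vial2, vial3, vial4, bottle, pusher's own z axis and vertical below 0.2 rad); the robot touches nothing.
It fails at once if the guard is pinched or pressed hard (over 25 N of finger force) (contact force between the fingers and guard above 25 N).
It fails at once if the plain toggle or the push button is operated (value of joint side_toggle above 0.3 rad or value of joint side_button above 0.003 m).
It fails at once if a loose thing is moved, lifted or tipped over (distance of any of vial1, vial2, vial3, vial4, bottle, pusher from where it was at the start of the episode above 0.025 m or angle between any of vial1, vial2, vial3, vial4, bottle, pusher's own z axis and vertical above 0.35 rad).
It also fails if it takes over 48 s, if anything falls off the work surface, if the arm or the gripper's body presses on something with over 40 N, if the wrist force passes 120 N, or if a joint passes its speed limit or range.

## Working session

There is one attempt and no reset: what is moved stays moved. The work goes in short steps, Python scripts to look and compute and a tool call to move; the robot and the scene stay as the last step left them, time stands still between calls to the robot, and variables do not carry over. Pictures are saved under pics/ and viewed, and the job is handed in when it is done.

Besides the shell and the picture viewer there is one more tool, called after "Emit:" in YAML: its name, and indented under it one key for each argument. jog_arm: Moves the arm, as the interface text tells. Its arguments: {"type":"object","properties":{"deltas":{"type":"array"},"grip_force":{"type":"number"}},"required":["deltas"]}

```bash
ls; mkdir -p pics; cat > h.py <<'E'
import numpy as np, cv2
from workcell import bot, viewer, ticket
def snap(n,f):
    c=viewer.camera(n); cv2.imwrite('pics/'+f+'.png',c['image'][:,:,::-1]); return c
def K(c):
    f=192/np.tan(np.radians(c['fovy'])/2); return f
def proj(c,p):
    p=np.c_[np.atleast_2d(p),np.ones(len(np.atleast_2d(p)))]@np.array(c['world_to_cam']).T
    return np.c_[p[:,0]/p[:,2]*K(c)+c['cx'],p[:,1]/p[:,2]*K(c)+c['cy']]
def ray(c,uv):
    M=np.array(c['world_to_cam']);R=M[:3,:3];o=-R.T@M[:3,3]
    d=R.T@np.array([(uv[0]-c['cx'])/K(c),(uv[1]-c['cy'])/K(c),1]);return o,d/np.linalg.norm(d)
def plane(c,uv,z):
    o,d=ray(c,uv);return o+d*(z-o[2])/d[2]
def tri(c1,u1,c2,u2):
    a,d=ray(c1,u1);b,e=ray(c2,u2)
    s=np.linalg.lstsq(np.c_[d,-e],b-a,rcond=None)[0]
    p,q=a+s[0]*d,b+s[1]*e;return (p+q)/2,np.linalg.norm(p-q)
E
python3 - <<'E'
from h import *
import pickle
np.set_printoptions(precision=4,suppress=True)
o=bot.get_obs();print(o,bot.nose_length)
for n in('side','top'):
    c=snap(n,n+'0');pickle.dump(c,open(n+'0.pkl','wb'));print(n,c['fovy'],c['cx'],c['cy'],np.array(c['world_to_cam']))
E
```

```text
pics
{'time': 0.0, 'q': array([68.3523,  5.0113, 10.0338, 95.1004, -0.0004, 89.999 ]), 'qd': array([ 0.01  , -0.043 ,  0.0151,  0.1546, -0.0675, -0.0139]), 'joint_efforts': array([ -0.0026, -52.039 ,  46.4797,   0.0165,  -0.0001,   0.    ]), 'ee_pos': array([0.2028, 0.511 , 0.2476]), 'tcp_rot': array([ -89.7371,   89.9222, -111.3838]), 'wrist_force': array([-1.2397, -0.6057,  0.336 ]), 'torque': array([ 0.0165, -0.0048, -0.0141]), 'opening': 0.08552122851724055} 0.017
side 49.64595893105433 247.60520950769367 189.38046025050224 [[-0.9502 -0.3112 -0.0187  0.5134]
 [-0.1348  0.4644 -0.8753  0.1781]
 [ 0.281  -0.8291 -0.4833  1.262 ]
 [ 0.      0.      0.      1.    ]]
top 43.26941561790094 254.7151979500436 192.46940607833318 [[-0.0057 -1.     -0.0055 -0.0234]
 [-0.9736  0.0068 -0.2282  0.566 ]
 [ 0.2283  0.004  -0.9736  1.5289]
 [ 0.      0.      0.      1.    ]]
```

View pics/side0.png

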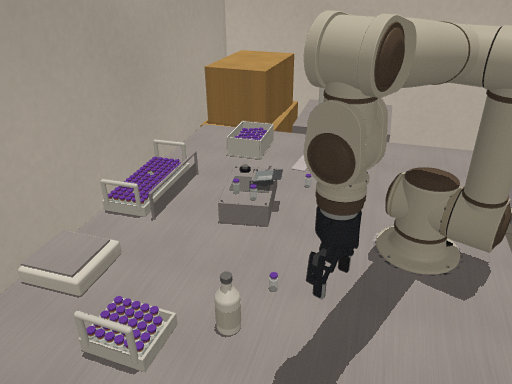

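View pics/top0.png

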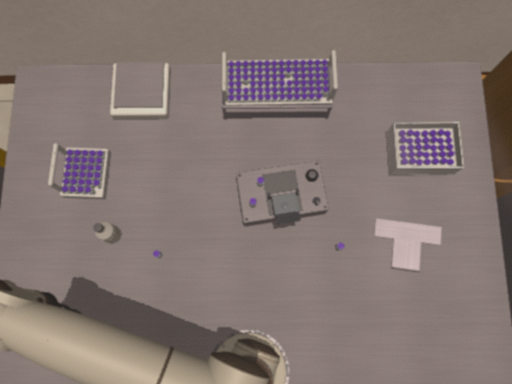

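```bash
python3 - <<'E'
import cv2
a=cv2.imread('pics/top0.png')[150:240,220:350];b=cv2.imread('pics/side0.png')[140:230,200:330]
g=cv2.imread('pics/side0.png')[170:310,270:390]
for n,i in(('ta',a),('sb',b)):cv2.imwrite(f'pics/{n}.png',cv2.resize(i,None,fx=6,fy=6,interpolation=cv2.INTER_CUBIC))
cv2.imwrite('pics/gr.png',cv2.resize(g,None,fx=4,fy=4,interpolation=cv2.INTER_CUBIC))
E
```

```text
(no output)
```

View pics/ta.png

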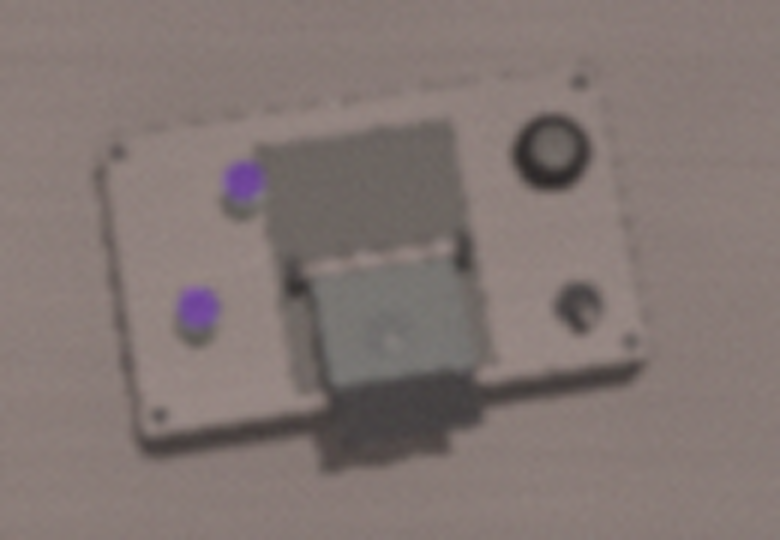

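View pics/sb.png

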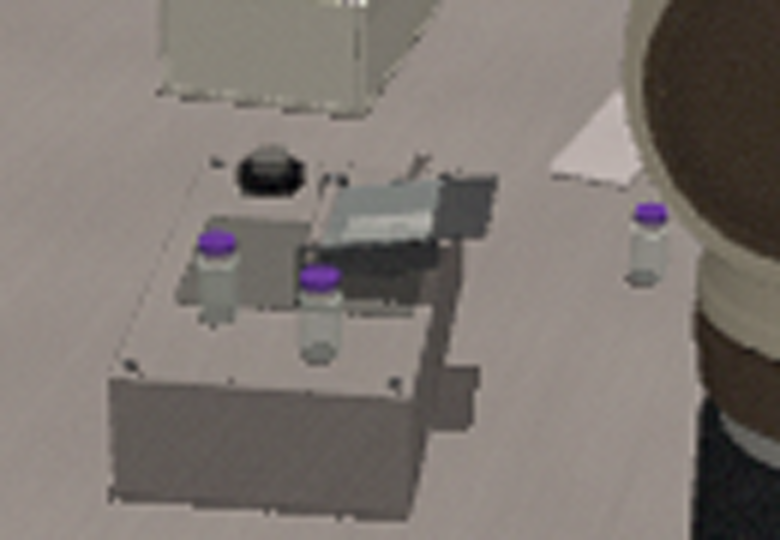

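View pics/gr.png

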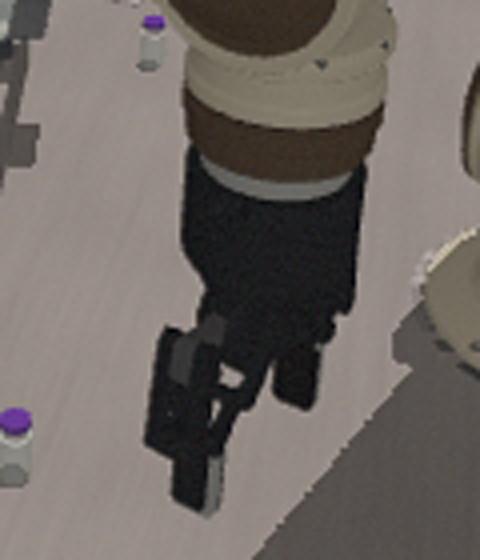

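```bash
cat >> h.py <<'E'
def T(u,v):return((u+.5)/6+220-.5,(v+.5)/6+150-.5)
def S(u,v):return((u+.5)/6+200-.5,(v+.5)/6+140-.5)
E
python3 - <<'E'
from h import *
import pickle
np.set_printoptions(precision=4,suppress=True)
t=pickle.load(open('top0.pkl','rb'));s=pickle.load(open('side0.pkl','rb'))
for n,a,b in(('scrBL',(118,153),(130,366)),('scrFL',(160,415),(395,384)),('scrBR',(580,82),(217,162)),('cornFL',(143,437),(412,398)),('cornBL',(103,158),(110,380)),('lipFL',(333,436),(487,238)),('lipFR',(480,412),(498,178)),('vial1cap',(198,305),(320,275)),('vial2cap',(244,180),(217,240))):
    print(n,*tri(t,T(*a),s,S(*b)))
P=np.array([plane(t,T(*a),.08)[:2] for a in((118,153),(580,82),(630,342),(160,415))]);print(P,P.mean(0))
d=(P[0]-P[1]);e=P[3]-P[2];print(np.degrees(np.arctan2(*(-d[0],d[1]))),np.degrees(np.arctan2(-e[0],e[1])),np.linalg.norm(d),np.linalg.norm(e),np.linalg.norm(P[0]-P[3]))
P=np.array([plane(t,T(*a),.08)[:2] for a in((102,156),(598,75),(645,362),(143,437))]);print(P,P.mean(0))
# table vials
hsv=cv2.cvtColor(t['image'],cv2.COLOR_RGB2HSV)
for c,h in((t,'t'),(s,'s')):
    hs=cv2.cvtColor(c['image'],cv2.COLOR_RGB2HSV);m=cv2.inRange(hs,(120,90,50),(150,255,255))
    n,l,st,ce=cv2.connectedComponentsWithStats(m)
    for k in range(1,n):
        if 8<st[k,4]<80: print(h,ce[k],st[k,4],plane(c,ce[k],.045)[:2],plane(c,ce[k],.129)[:2])
E
```

```text
scrBL [0.6227 0.0238 0.0775] 0.0009277913573705041
scrFL [0.4767 0.0009 0.0773] 0.0009942099703852659
scrBR [ 0.6615 -0.231   0.0792] 0.001951968428956356
cornFL [0.4647 0.0101 0.0758] 0.000481027320602265
cornBL [0.6262 0.0334 0.072 ] 0.010384210562120343
lipFL [ 0.4528 -0.0907  0.1255] 0.0062426320854842045
lipFR [ 0.4652 -0.1674  0.1252] 0.0058123173706536085
vial1cap [ 0.526  -0.0203  0.1265] 0.00020875690243565782
vial2cap [ 0.5943 -0.0449  0.1258] 0.0010372941397614184
[[ 0.6216  0.0236]
 [ 0.6603 -0.2311]
 [ 0.5139 -0.253 ]
 [ 0.4757  0.0008]] [ 0.5679 -0.1149]
8.645201106571328 8.57718975458279 0.2575438332641412 0.2565887957895068 0.14766686268388982
[[ 0.6199  0.0323]
 [ 0.6642 -0.2411]
 [ 0.5029 -0.2606]
 [ 0.4638  0.0099]] [ 0.5627 -0.1149]
t [245.1034  69.7931] 58 [1.018  0.0047] [0.9744 0.0027]
t [252.2857  66.4524] 42 [ 1.0307 -0.0208] [ 0.9864 -0.0215]
t [259.5714  66.619 ] 42 [ 1.0298 -0.0467] [ 0.9856 -0.046 ]
t [288.4  62.7] 20 [ 1.0442 -0.1494] [ 0.9992 -0.1432]
t [295.4762  62.619 ] 21 [ 1.0443 -0.1746] [ 0.9993 -0.1671]
t [302.619   62.7143] 21 [ 1.0437 -0.2   ]
[... 3856 characters left out ...]
5901 0.5025]
t [ 95.8261 182.    ] 23 [0.6105 0.5068] [0.5887 0.478 ]
t [ 64.6667 188.125 ] 24 [0.59 0.61] [0.5693 0.5756]
t [ 71.7407 188.4074] 27 [0.5889 0.5861] [0.5682 0.553 ]
t [ 79.8846 188.6923] 26 [0.5877 0.5587] [0.5671 0.5271]
t [ 87.2917 189.    ] 24 [0.5865 0.5338] [0.566  0.5035]
t [252.4483 200.6897] 29 [ 0.5427 -0.0192] [ 0.5245 -0.0199]
t [340.4444 245.2963] 27 [ 0.3924 -0.3045] [ 0.3822 -0.29  ]
t [155.92 253.2 ] 25 [0.3705 0.2949] [0.3615 0.2774]
s [308. 175.] 15 [ 0.3935 -0.304 ] [ 0.3663 -0.1398]
s [235.5238 179.9048] 21 [ 0.6492 -0.1877] [ 0.5926 -0.0369]
s [252.8929 185.8214] 28 [ 0.5716 -0.161 ] [ 0.5239 -0.0133]
s [273.3333 274.8333] 42 [0.3708 0.2961] [0.3462 0.3913]
```

```bash
cat >> h.py <<'E'
from scipy.spatial.transform import Rotation as R
C0=np.array([.568,-.115]);YAW=np.radians(8.5)
def W(x,y=0):
    c,s=np.cos(YAW),np.sin(YAW);return C0+np.array([c*x-s*y,s*x+c*y])/1000
def L(p):
    c,s=np.cos(YAW),np.sin(YAW);d=(np.array(p[:2])-C0)*1000;return np.array([c*d[0]+s*d[1],-s*d[0]+c*d[1],p[2]*1000])
def st():
    o=bot.get_obs();m=R.from_euler('xyz',o['tcp_rot'],degrees=True).as_matrix()
    l=L(o['ee_pos']);l[2]-=17
    print('t',round(o['time'],2),'tcp',o['ee_pos']*1000,'tip local',l,'jaw yaw',np.degrees(np.arctan2(m[1,1],m[0,1])),'toolx',m[:,0],'F',o['wrist_force'],'op',o['opening'],'q',o['q']);return o
def mv(o,x,y,z): # fingertip target in console mm -> world delta mm
    w=W(x,y)*1000;return np.r_[w,z+17]-o['ee_pos']*1000
np.set_printoptions(precision=2,suppress=True)
E
python3 - <<'E'
from h import *
o=st();print(mv(o,-200,0,200),mv(o,-150,0,113))
E
```

```text
t 0.1 tcp [202.8  511.05 247.66] tip local [-268.65  673.16  230.66] jaw yaw 68.35670912808465 toolx [-0. -0. -1.] F [0.58 0.16 0.11] op 0.0855505847110445 q [68.35  5.01 10.04 95.1   0.   90.  ]
[ 167.4  -655.62  -30.66] [ 216.85 -648.22 -117.66]
```

Emit:
jog_arm:
  deltas:
    - {"x": 15, "y": -45, "twist": -8, "fingers": 0}
    - {"x": 28, "y": -90, "twist": -16, "fingers": 0}
    - {"x": 40, "y": -135, "twist": -24, "fingers": 0}
    - {"x": 52, "y": -180, "twist": -32, "fingers": 0}
    - {"x": 65, "y": -225, "twist": -40, "fingers": 0}
    - {"x": 75, "y": -270, "twist": -48, "fingers": 0}
    - {"x": 85, "y": -315, "twist": -56, "fingers": 0}
    - {"x": 95, "y": -360, "twist": -64, "fingers": 0}
    - {"x": 105, "y": -405, "twist": -72, "fingers": 0}
    - {"x": 115, "y": -450, "twist": -80, "fingers": 0}

```text
validation failed for argument at $.de...
```

```bash
python3 - <<'E'
from h import *
o=st();print(mv(o,-200,0,200))
E
```

```text
t 0.1 tcp [202.8  511.05 247.66] tip local [-268.65  673.16  230.66] jaw yaw 68.35670912808465 toolx [-0. -0. -1.] F [0.58 0.16 0.11] op 0.0855505847110445 q [68.35  5.01 10.04 95.1   0.   90.  ]
[ 167.4  -655.62  -30.66]
```

Emit:
jog_arm:
  deltas:
    - {"x": 15, "y": -45, "z": 0, "twist": -8, "fingers": 0}

```text
time: 0.2
ee_pos: [0.2171, 0.4681, 0.2452]
tcp_rot: [-94.7, 89.8, -124.2]
wrist_force: [1.8, -0.9, 0.1]
opening: 0.0733
```

Emit:
jog_arm:
  deltas:
    - {"x": 12, "y": -45, "z": 0, "twist": -8, "fingers": 0}
    - {"x": 24, "y": -90, "z": 0, "twist": -16, "fingers": 0}
    - {"x": 36, "y": -135, "z": 0, "twist": -24, "fingers": 0}
    - {"x": 48, "y": -180, "z": 0, "twist": -32, "fingers": 0}
    - {"x": 60, "y": -225, "z": 0, "twist": -40, "fingers": 0}
    - {"x": 72, "y": -270, "z": 0, "twist": -48, "fingers": 0}
    - {"x": 84, "y": -315, "z": 0, "twist": -56, "fingers": 0}
    - {"x": 96, "y": -360, "z": 0, "twist": -64, "fingers": 0}
    - {"x": 108, "y": -405, "z": 0, "twist": -72, "fingers": 0}
    - {"x": 118, "y": -450, "z": 0, "twist": -80, "fingers": 0}

```text
time: 1.2
ee_pos: [0.335, 0.0162, 0.2451]
tcp_rot: [-100.4, 89.8, 149.8]
wrist_force: [1.6, 1.0, 0.7]
opening: 0.0002
```

```bash
python3 - <<'E'
from h import *
o=st();print(mv(o,-200,0,200))
E
```

```text
t 1.2 tcp [335.01  16.21 245.13] tip local [-211.03  164.21  228.13] jaw yaw -19.844655427981582 toolx [-0.  0. -1.] F [1.57 0.95 0.7 ] op 0.00015079096058489807 q [  2.68 -24.   -15.36  98.81   0.11 112.53]
[  35.18 -160.77  -28.13]
```

Emit:
jog_arm:
  deltas:
    - {"x": 9, "y": -40, "z": -7, "twist": -8, "fingers": 0}
    - {"x": 18, "y": -80, "z": -14, "twist": -16, "fingers": 0}
    - {"x": 27, "y": -120, "z": -21, "twist": -24, "fingers": 0}
    - {"x": 35, "y": -161, "z": -28, "twist": -32, "fingers": 0}
    - {"x": 35, "y": -161, "z": -28, "twist": -40, "fingers": 0}
    - {"x": 35, "y": -161, "z": -28, "twist": -48, "fingers": 0}
    - {"x": 35, "y": -161, "z": -28, "twist": -56, "fingers": 0}
    - {"x": 35, "y": -161, "z": -28, "twist": -61.7, "fingers": 0}
    - {"x": 35, "y": -161, "z": -28, "twist": -61.7, "fingers": 0}

```text
time: 2.1
ee_pos: [0.3699, -0.1448, 0.2168]
tcp_rot: [-92.3, 89.8, 96.1]
wrist_force: [-0.2, -0.1, -0.2]
opening: 0.0003
```

```bash
python3 - <<'E'
from h import *
o=st();print(mv(o,-200,0,200),mv(o,-150,0,113))
c=snap('side','side1');snap('top','top1')
b=cv2.imread('pics/side1.png')[110:240,200:370]
cv2.imwrite('pics/s1.png',cv2.resize(b,None,fx=4.5,fy=4.5,interpolation=cv2.INTER_CUBIC))
E
```

```text
t 2.1 tcp [ 369.86 -144.8   216.84] tip local [-200.37   -0.19  199.84] jaw yaw -81.63281969249492 toolx [-0.  0. -1.] F [-0.23 -0.07 -0.19] op 0.0002849472928345077 q [-21.51 -16.3  -13.    93.4    0.19 150.12]
[0.34 0.24 0.16] [ 49.79   7.63 -86.84]
```

View pics/s1.png

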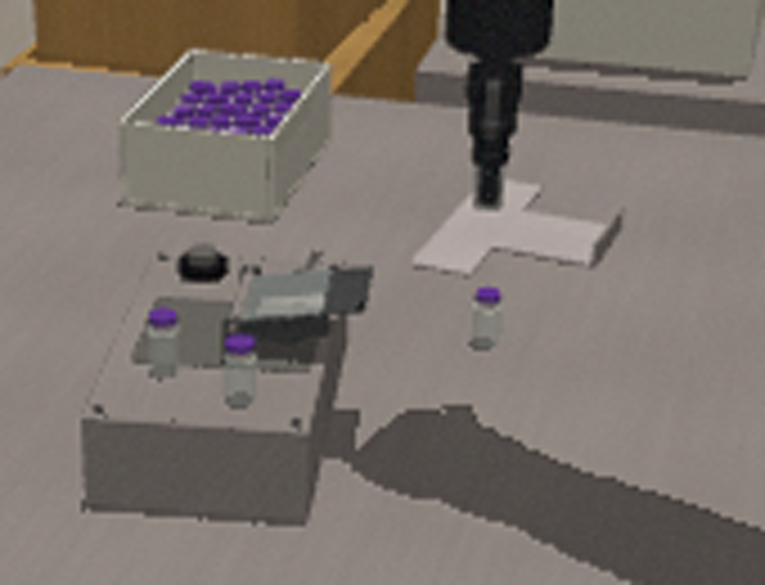

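Emit:
jog_arm:
  deltas:
    - {"x": 15, "y": 2.2, "z": -40, "twist": 0, "fingers": 0}
    - {"x": 30, "y": 4.5, "z": -83, "twist": 0, "fingers": 0}
    - {"x": 45, "y": 6.7, "z": -83, "twist": 0, "fingers": 0}
    - {"x": 59.3, "y": 9, "z": -83, "twist": 0, "fingers": 0}
    - {"x": 59.3, "y": 9, "z": -83, "twist": 0, "fingers": 0}
    - {"x": 59.3, "y": 9, "z": -83, "twist": 0, "fingers": 0}

```text
time: 2.8
ee_pos: [0.429, -0.1356, 0.1339]
tcp_rot: [-86.2, 89.8, 102.6]
wrist_force: [-0.3, 0.2, 0.3]
opening: 0.0001
```

```bash
python3 - <<'E'
from h import *
o=st();print(mv(o,-140,0,117))
E
```

```text
t 2.8 tcp [ 428.97 -135.64  133.88] tip local [-140.56    0.14  116.88] jaw yaw -81.25416113541935 toolx [-0.  0. -1.] F [-0.26  0.24  0.33] op 7.938710358409042e-05 q [-17.66  -9.4  -16.49  83.01   0.19 153.59]
[ 0.57 -0.06  0.12]
```

Emit:
jog_arm:
  deltas:
    - {"x": 4, "y": 0.6, "z": 0, "twist": 0, "fingers": 0}
    - {"x": 8, "y": 1.2, "z": 0, "twist": 0, "fingers": 0}
    - {"x": 11, "y": 1.6, "z": 0, "twist": 0, "fingers": 0}
    - {"x": 11, "y": 1.6, "z": 0, "twist": 0, "fingers": 0}

```text
time: 3.2
ee_pos: [0.4402, -0.1341, 0.134]
tcp_rot: [-88.9, 89.8, 99.9]
wrist_force: [0.5, -0.0, -0.0]
opening: 0.0001
```

```bash
python3 - <<'E'
from h import *
o=st()
snap('side','side2')
b=cv2.imread('pics/side2.png')[130:230,210:330]
cv2.imwrite('pics/s2.png',cv2.resize(b,None,fx=6,fy=6,interpolation=cv2.INTER_CUBIC))
E
```

```text
t 3.2 tcp [ 440.23 -134.07  133.98] tip local [-129.18    0.03  116.98] jaw yaw -81.24269394779756 toolx [-0.  0. -1.] F [ 0.46 -0.04 -0.03] op 0.00010386618975351661 q [-17.05  -7.98 -15.24  82.84   0.19 154.19]
```

View pics/s2.png

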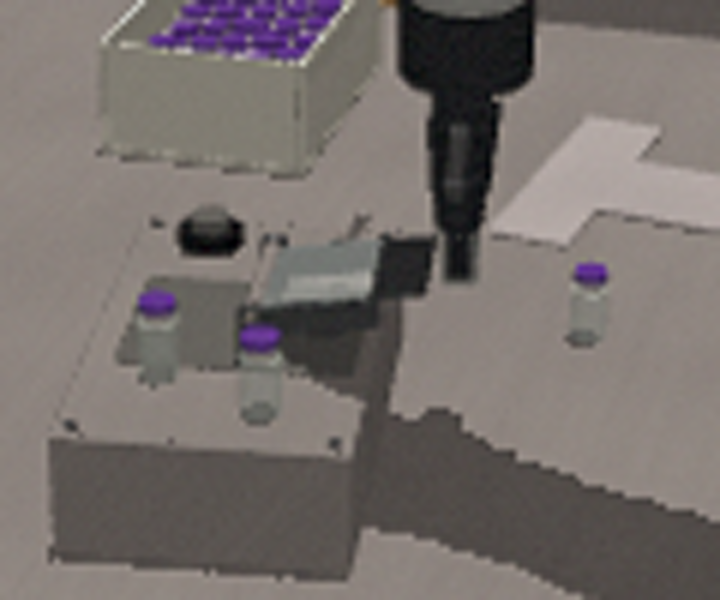

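Emit:
jog_arm:
  deltas:
    - {"x": 1, "y": 0.15, "z": 0, "twist": 0, "fingers": 0}
    - {"x": 2, "y": 0.3, "z": 0, "twist": 0, "fingers": 0}
    - {"x": 2, "y": 0.3, "z": 0, "twist": 0, "fingers": 0}

```text
time: 3.55
ee_pos: [0.4421, -0.1337, 0.1339]
tcp_rot: [-86.4, 89.8, 102.3]
wrist_force: [-1.2, 0.5, 0.4]
opening: 0.0
```

Emit:
jog_arm:
  deltas:
    - {"x": 1, "y": 0.15, "z": 0, "twist": 0, "fingers": 0}
    - {"x": 1, "y": 0.15, "z": 0, "twist": 0, "fingers": 0}

```text
time: 3.75
ee_pos: [0.4432, -0.1336, 0.1339]
tcp_rot: [-85.7, 89.8, 103.1]
wrist_force: [-0.0, 0.2, 0.0]
opening: 0.0002
```

Emit:
jog_arm:
  deltas:
    - {"x": 1, "y": 0.15, "z": 0, "twist": 0, "fingers": 0}
    - {"x": 1, "y": 0.15, "z": 0, "twist": 0, "fingers": 0}

```text
time: 3.95
ee_pos: [0.4443, -0.1334, 0.1339]
tcp_rot: [-87.9, 89.8, 100.9]
wrist_force: [-1.1, -0.9, 0.7]
opening: -0.0002
```

Emit:
jog_arm:
  deltas:
    - {"x": 0.7, "y": 0.1, "z": 0, "twist": 0, "fingers": 0}
    - {"x": 0.7, "y": 0.1, "z": 0, "twist": 0, "fingers": 0}

```text
time: 4.15
ee_pos: [0.4447, -0.1333, 0.1338]
tcp_rot: [-76.7, 89.8, 112.0]
wrist_force: [-1.9, 0.3, 0.0]
opening: 0.0
```

Emit:
jog_arm:
  deltas:
    - {"x": 0.7, "y": 0.1, "z": 0, "twist": 0, "fingers": 0}
    - {"x": 0.7, "y": 0.1, "z": 0, "twist": 0, "fingers": 0}

```text
time: 4.35
ee_pos: [0.4449, -0.1333, 0.1338]
tcp_rot: [-59.7, 89.7, 129.1]
wrist_force: [-5.4, -1.6, 1.9]
opening: -0.0001
```

Emit:
jog_arm:
  deltas:
    - {"x": 1.2, "y": 0.2, "z": 0, "twist": 0, "fingers": 0}
    - {"x": 1.5, "y": 0.2, "z": 2, "twist": 0, "fingers": 0}
    - {"x": 1.9, "y": 0.3, "z": 4, "twist": 0, "fingers": 0}
    - {"x": 2.3, "y": 0.3, "z": 6, "twist": 0, "fingers": 0}
    - {"x": 2.8, "y": 0.4, "z": 8, "twist": 0, "fingers": 0}

```text
time: 4.85
ee_pos: [0.4463, -0.1331, 0.1414]
tcp_rot: [-36.6, 89.6, 152.2]
wrist_force: [-7.3, -1.9, 1.0]
opening: 0.0002
```

```bash
python3 - <<'E'
from h import *
o=st()
snap('side','side3')
b=cv2.imread('pics/side3.png')[130:230,210:330]
cv2.imwrite('pics/s3.png',cv2.resize(b,None,fx=6,fy=6,interpolation=cv2.INTER_CUBIC))
E
```

```text
t 4.85 tcp [ 446.35 -133.05  141.44] tip local [-122.98    0.13  124.44] jaw yaw -81.28079562468463 toolx [-0.01  0.   -1.  ] F [-7.3  -1.89  1.  ] op 0.000211522189145542 q [-16.64  -6.98 -13.53  83.83   0.07 154.64]
```

View pics/s3.png

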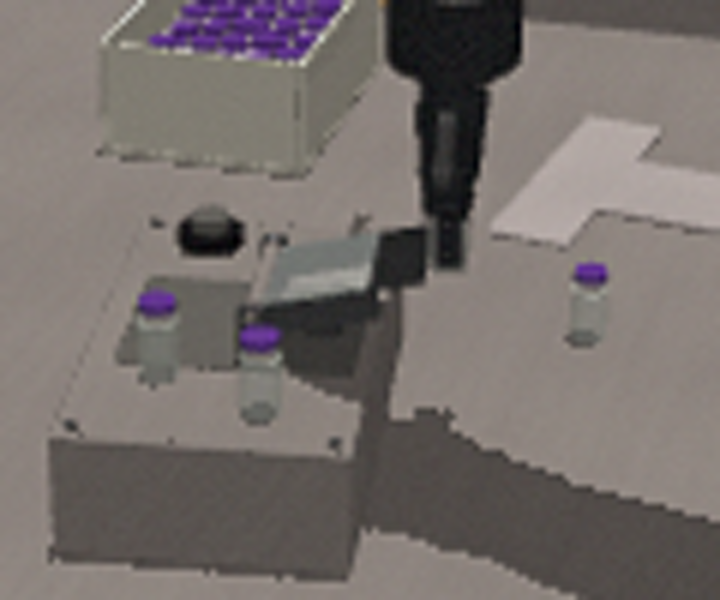

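Emit:
jog_arm:
  deltas:
    - {"x": 1.9, "y": 0.3, "z": 3, "twist": 0, "fingers": 0}
    - {"x": 2.8, "y": 0.4, "z": 6, "twist": 0, "fingers": 0}
    - {"x": 3.7, "y": 0.5, "z": 9, "twist": 0, "fingers": 0}
    - {"x": 4.7, "y": 0.7, "z": 12, "twist": 0, "fingers": 0}
    - {"x": 5.9, "y": 0.9, "z": 15, "twist": 0, "fingers": 0}
    - {"x": 7.2, "y": 1.1, "z": 18, "twist": 0, "fingers": 0}

```text
time: 5.5
ee_pos: [0.4524, -0.1321, 0.1597]
tcp_rot: [-25.1, 89.5, 163.6]
wrist_force: [-9.3, -1.8, 4.1]
opening: -0.0001
```

```bash
python3 - <<'E'
from h import *
o=st()
snap('side','side4')
b=cv2.imread('pics/side4.png')[130:230,210:330]
cv2.imwrite('pics/s4.png',cv2.resize(b,None,fx=6,fy=6,interpolation=cv2.INTER_CUBIC))
E
```

```text
t 5.5 tcp [ 452.35 -132.15  159.75] tip local [-116.91    0.13  142.75] jaw yaw -81.30548404368231 toolx [-0.01  0.   -1.  ] F [-9.33 -1.79  4.14] op -6.684494417663668e-05 q [-16.29  -6.16 -10.76  85.91   0.   155.02]
```

View pics/s4.png

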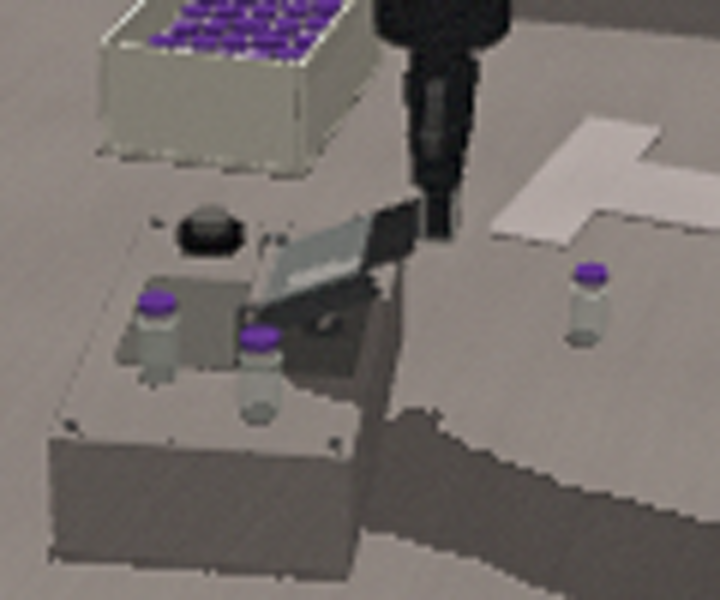

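Emit:
jog_arm:
  deltas:
    - {"x": 2.7, "y": 0.4, "z": 4.5, "twist": 0, "fingers": 0}
    - {"x": 4.9, "y": 0.7, "z": 9, "twist": 0, "fingers": 0}
    - {"x": 7.5, "y": 1.1, "z": 13.3, "twist": 0, "fingers": 0}
    - {"x": 10.2, "y": 1.5, "z": 17.6, "twist": 0, "fingers": 0}
    - {"x": 13.1, "y": 2, "z": 21.6, "twist": 0, "fingers": 0}
    - {"x": 16.1, "y": 2.4, "z": 25.5, "twist": 0, "fingers": 0}

```text
time: 6.15
ee_pos: [0.4689, -0.1297, 0.1861]
tcp_rot: [-25.9, 89.5, 162.8]
wrist_force: [-2.8, -0.7, 2.1]
opening: 0.0
```

```bash
python3 - <<'E'
from h import *
o=st()
snap('side','side5')
b=cv2.imread('pics/side5.png')[130:230,210:330]
cv2.imwrite('pics/s5.png',cv2.resize(b,None,fx=6,fy=6,interpolation=cv2.INTER_CUBIC))
E
```

```text
t 6.15 tcp [ 468.92 -129.74  186.14] tip local [-100.17    0.07  169.14] jaw yaw -81.30508472758989 toolx [-0.01  0.   -1.  ] F [-2.78 -0.67  2.13] op 1.224836415686455e-05 q [-15.47  -4.07  -5.91  88.62   0.01 155.83]
```

View pics/s5.png

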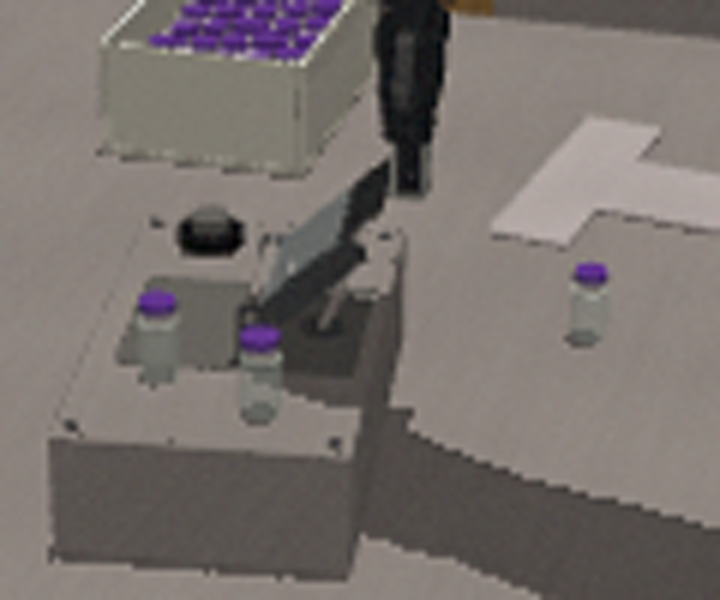

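Emit:
jog_arm:
  deltas:
    - {"x": 4, "y": 0.6, "z": 3.5, "twist": 0, "fingers": 0}
    - {"x": 7.5, "y": 1.1, "z": 7, "twist": 0, "fingers": 0}
    - {"x": 11, "y": 1.7, "z": 10.5, "twist": 0, "fingers": 0}
    - {"x": 15, "y": 2.2, "z": 13.5, "twist": 0, "fingers": 0}
    - {"x": 19, "y": 2.8, "z": 16, "twist": 0, "fingers": 0}
    - {"x": 23, "y": 3.4, "z": 18, "twist": 0, "fingers": 0}
    - {"x": 27, "y": 4, "z": 20, "twist": 0, "fingers": 0}
    - {"x": 31, "y": 4.6, "z": 22, "twist": 0, "fingers": 0}
    - {"x": 36, "y": 5.4, "z": 24, "twist": 0, "fingers": 0}
    - {"x": 40, "y": 6, "z": 26, "twist": 0, "fingers": 0}

```text
time: 7.2
ee_pos: [0.5101, -0.1236, 0.2127]
tcp_rot: [-28.7, 89.6, 160.0]
wrist_force: [0.5, 0.3, 0.5]
opening: -0.0001
```

```bash
python3 - <<'E'
from h import *
o=st()
snap('side','side6')
b=cv2.imread('pics/side6.png')[110:230,210:330]
cv2.imwrite('pics/s6.png',cv2.resize(b,None,fx=5,fy=5,interpolation=cv2.INTER_CUBIC))
E
```

```text
t 7.2 tcp [ 510.07 -123.64  212.72] tip local [-58.58   0.02 195.72] jaw yaw -81.29868882746909 toolx [-0.01  0.   -1.  ] F [0.55 0.32 0.47] op -8.800183320833211e-05 q [-13.65   1.31   2.29  91.38   0.04 157.65]
```

View pics/s6.png

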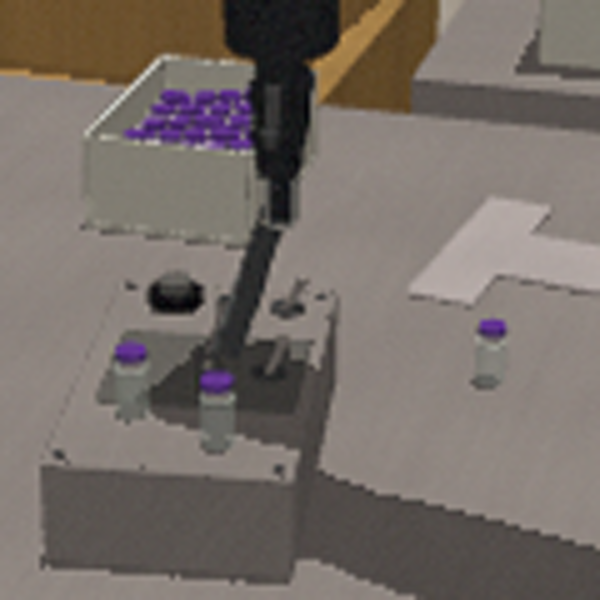

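Emit:
jog_arm:
  deltas:
    - {"x": 5, "y": 0.7, "z": 1, "twist": 0, "fingers": 0}
    - {"x": 10, "y": 1.5, "z": 2, "twist": 0, "fingers": 0}
    - {"x": 15, "y": 2.2, "z": 3, "twist": 0, "fingers": 0}
    - {"x": 20, "y": 3, "z": 3, "twist": 0, "fingers": 0}
    - {"x": 25, "y": 3.7, "z": 3, "twist": 0, "fingers": 0}
    - {"x": 30, "y": 4.5, "z": 3, "twist": 0, "fingers": 0}
    - {"x": 36, "y": 5.3, "z": 3, "twist": 0, "fingers": 0}
    - {"x": 42, "y": 6.2, "z": 3, "twist": 0, "fingers": 0}
    - {"x": 48, "y": 7.1, "z": 3, "twist": 0, "fingers": 0}
    - {"x": 54, "y": 8, "z": 3, "twist": 0, "fingers": 0}

```text
time: 8.25
ee_pos: [0.5651, -0.1155, 0.2159]
tcp_rot: [-29.9, 89.6, 158.9]
wrist_force: [1.1, -1.2, -0.0]
opening: 0.0005
```

Emit:
jog_arm:
  deltas:
    - {"x": 4, "y": 0.6, "z": 0, "twist": 0, "fingers": 0}
    - {"x": 4, "y": 0.6, "z": 0, "twist": 0, "fingers": 0}
    - {"x": 4, "y": 0.6, "z": 0, "twist": 0, "fingers": 0}

```text
time: 8.55
ee_pos: [0.569, -0.1149, 0.2158]
tcp_rot: [-29.0, 89.6, 159.7]
wrist_force: [0.2, 0.2, 0.1]
opening: 0.0001
```

```bash
python3 - <<'E'
from h import *
o=st()
snap('side','side7')
b=cv2.imread('pics/side7.png')[110:230,210:330]
cv2.imwrite('pics/s7.png',cv2.resize(b,None,fx=5,fy=5,interpolation=cv2.INTER_CUBIC))
E
```

```text
t 8.55 tcp [ 569.03 -114.89  215.78] tip local [  1.04  -0.05 198.78] jaw yaw -81.28553533723513 toolx [-0.01  0.   -1.  ] F [0.17 0.23 0.07] op 9.422190121819936e-05 q [-11.44   9.03  10.92  92.27   0.06 159.84]
```

View pics/s7.png

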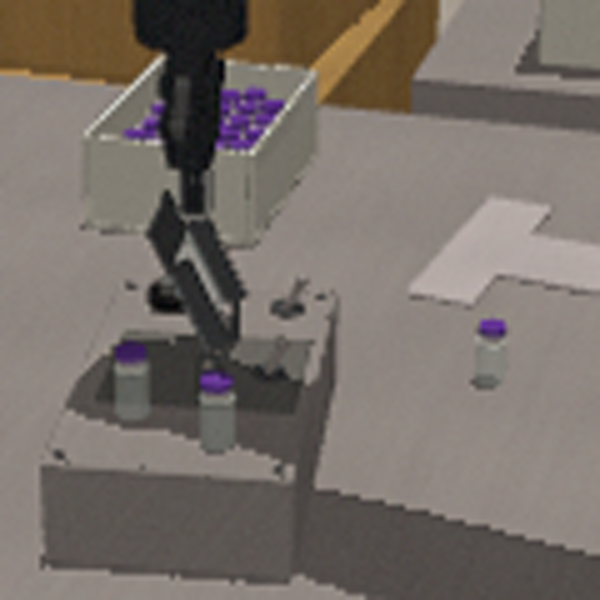

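Emit:
jog_arm:
  deltas:
    - {"x": -32, "y": -4.7, "z": 0, "twist": 0, "fingers": 0}
    - {"x": -64, "y": -9.5, "z": 0, "twist": 0, "fingers": 0}
    - {"x": -95, "y": -14.1, "z": 0, "twist": 0, "fingers": 0}
    - {"x": -95, "y": -14.1, "z": -30, "twist": 0, "fingers": 0}
    - {"x": -95, "y": -14.1, "z": -60, "twist": 0, "fingers": 0}
    - {"x": -95, "y": -14.1, "z": -85, "twist": 0, "fingers": 0}
    - {"x": -95, "y": -14.1, "z": -99, "twist": 0, "fingers": 0}
    - {"x": -95, "y": -14.1, "z": -100, "twist": 0, "fingers": 0}
    - {"x": -95, "y": -14.1, "z": -100, "twist": 0, "fingers": 0}

```text
time: 9.5
ee_pos: [0.4742, -0.1291, 0.1166]
tcp_rot: [-29.7, 89.7, 159.1]
wrist_force: [-0.1, -0.2, 0.5]
opening: 0.0003
```

```bash
python3 - <<'E'
from h import *
o=st()
snap('side','side8');snap('top','top8')
b=cv2.imread('pics/side8.png')[110:230,210:330]
cv2.imwrite('pics/s8.png',cv2.resize(b,None,fx=5,fy=5,interpolation=cv2.INTER_CUBIC))
E
```

```text
t 9.5 tcp [ 474.16 -129.08  116.65] tip local [-94.89  -0.05  99.65] jaw yaw -81.28878541694729 toolx [-0.01  0.   -1.  ] F [-0.14 -0.18  0.54] op 0.0003291123989124441 q [-15.25  -3.23 -12.79  80.79   0.03 156.04]
```

View pics/s8.png

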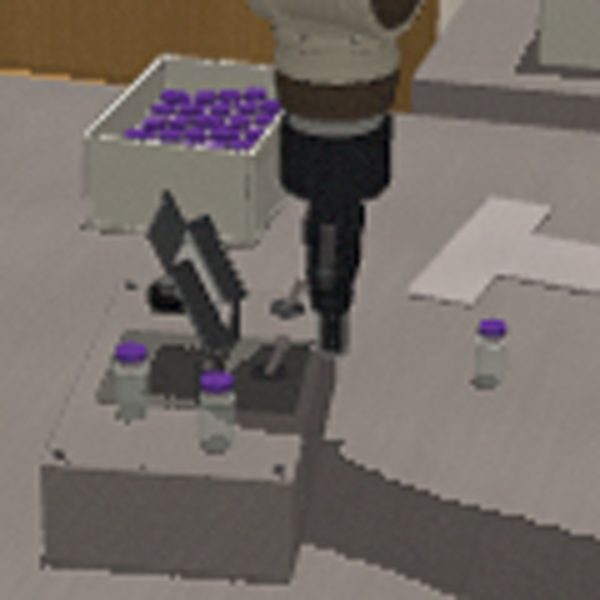

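Emit:
jog_arm:
  deltas:
    - {"x": 4, "y": 0.6, "z": 0, "twist": 0, "fingers": 0}
    - {"x": 8, "y": 1.2, "z": 0, "twist": 0, "fingers": 0}
    - {"x": 12, "y": 1.8, "z": 0, "twist": 0, "fingers": 0}
    - {"x": 16, "y": 2.4, "z": 0, "twist": 0, "fingers": 0}
    - {"x": 20, "y": 3, "z": 0, "twist": 0, "fingers": 0}
    - {"x": 23, "y": 3.4, "z": 0, "twist": 0, "fingers": 0}
    - {"x": 26, "y": 3.9, "z": 0, "twist": 0, "fingers": 0}
    - {"x": 29, "y": 4.3, "z": 0, "twist": 0, "fingers": 0}

```text
time: 10.4
ee_pos: [0.5038, -0.1248, 0.1173]
tcp_rot: [-31.2, 89.7, 157.5]
wrist_force: [-1.1, 1.4, 0.6]
opening: -0.0002
```

```bash
python3 - <<'E'
from h import *
o=st()
snap('side','side9')
b=cv2.imread('pics/side9.png')[110:230,210:330]
cv2.imwrite('pics/s9.png',cv2.resize(b,None,fx=5,fy=5,interpolation=cv2.INTER_CUBIC))
E
```

```text
t 10.4 tcp [ 503.84 -124.84  117.28] tip local [-64.91  -0.25 100.28] jaw yaw -81.28715891475363 toolx [-0.  0. -1.] F [-1.06  1.41  0.63] op -0.00018264404660229454 q [-13.94   0.47  -9.09  80.72   0.04 157.35]
```

View pics/s9.png

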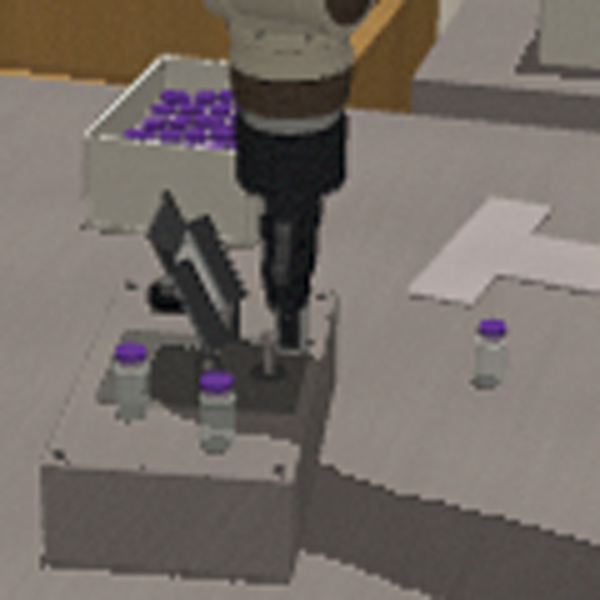

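Emit:
jog_arm:
  deltas:
    - {"x": 2, "y": 0.3, "z": 0, "twist": 0, "fingers": 0}
    - {"x": 4, "y": 0.6, "z": 0, "twist": 0, "fingers": 0}
    - {"x": 6, "y": 0.9, "z": 0, "twist": 0, "fingers": 0}
    - {"x": 8, "y": 1.2, "z": 0, "twist": 0, "fingers": 0}

```text
time: 10.85
ee_pos: [0.5123, -0.1236, 0.1171]
tcp_rot: [-32.4, 89.7, 156.3]
wrist_force: [-1.5, 0.2, -0.8]
opening: 0.0
```

Emit:
jog_arm:
  deltas:
    - {"x": 1.5, "y": 0.2, "z": 0, "twist": 0, "fingers": 0}
    - {"x": 2.5, "y": 0.4, "z": 0, "twist": 0, "fingers": 0}

```text
time: 11.05
ee_pos: [0.5144, -0.1232, 0.1168]
tcp_rot: [-25.9, 89.7, 162.8]
wrist_force: [-5.9, -2.3, -0.6]
opening: -0.0003
```

```bash
python3 - <<'E'
from h import *
o=st()
snap('side','side10')
b=cv2.imread('pics/side10.png')[110:230,210:330]
cv2.imwrite('pics/s10.png',cv2.resize(b,None,fx=5,fy=5,interpolation=cv2.INTER_CUBIC))
E
```

```text
t 11.05 tcp [ 514.38 -123.2   116.78] tip local [-54.24  -0.18  99.78] jaw yaw -81.28648154340429 toolx [-0.01  0.   -1.  ] F [-5.86 -2.33 -0.63] op -0.0002902345516850721 q [-13.48   1.89  -7.7   80.76   0.02 157.81]
```

View pics/s10.png

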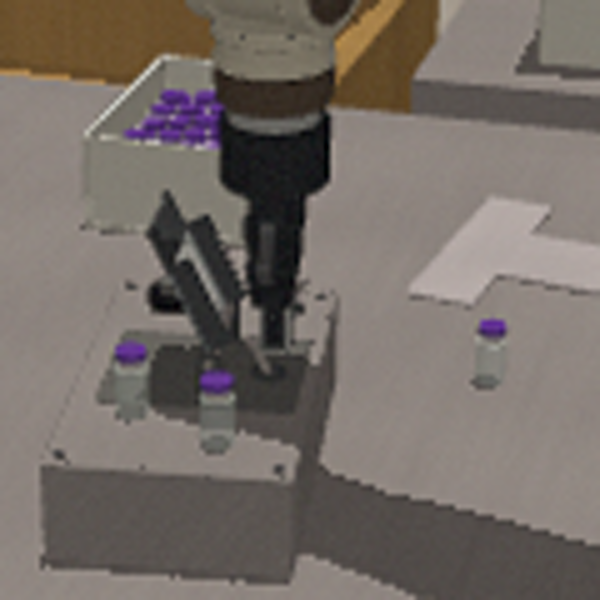

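Emit:
jog_arm:
  deltas:
    - {"x": -15, "y": -2.2, "z": 0, "twist": 0, "fingers": 0}
    - {"x": -36, "y": -5.3, "z": 0, "twist": 0, "fingers": 0}
    - {"x": -36, "y": -5.3, "z": 40, "twist": 0, "fingers": 0}
    - {"x": -36, "y": -5.3, "z": 85, "twist": 0, "fingers": 0}
    - {"x": -36, "y": -5.3, "z": 130, "twist": 0, "fingers": 0}
    - {"x": -36, "y": -5.3, "z": 135, "twist": 0, "fingers": 0}
    - {"x": -10, "y": -1.5, "z": 135, "twist": 0, "fingers": 0}
    - {"x": 30, "y": 4.5, "z": 135, "twist": 0, "fingers": 0}
    - {"x": 70, "y": 10.5, "z": 135, "twist": 0, "fingers": 0}
    - {"x": 110, "y": 16.4, "z": 135, "twist": 0, "fingers": 0}

```text
time: 12.1
ee_pos: [0.626, -0.1065, 0.2517]
tcp_rot: [-28.2, 89.7, 160.5]
wrist_force: [0.0, -0.7, 0.7]
opening: 0.0002
```

Emit:
jog_arm:
  deltas:
    - {"x": 3, "y": 0.5, "z": 0, "twist": 0, "fingers": 0}
    - {"x": 3, "y": 0.5, "z": 0, "twist": 0, "fingers": 0}

```text
time: 12.3
ee_pos: [0.6297, -0.1056, 0.25]
tcp_rot: [-26.9, 89.6, 161.9]
wrist_force: [-0.3, -0.5, -0.1]
opening: 0.0001
```

```bash
python3 - <<'E'
from h import *
o=st();print(mv(o,58,0,188))
snap('side','side11')
b=cv2.imread('pics/side11.png')[110:230,210:330]
cv2.imwrite('pics/s11.png',cv2.resize(b,None,fx=5,fy=5,interpolation=cv2.INTER_CUBIC))
E
```

```text
t 12.3 tcp [ 629.72 -105.64  250.01] tip local [ 62.42   0.14 233.01] jaw yaw -81.25326622955299 toolx [-0.01  0.   -1.  ] F [-0.35 -0.51 -0.13] op 6.432182190971944e-05 q [ -9.55  18.28  25.77  97.9    0.06 161.7 ]
[ -4.35  -0.79 -45.01]
```

View pics/s11.png

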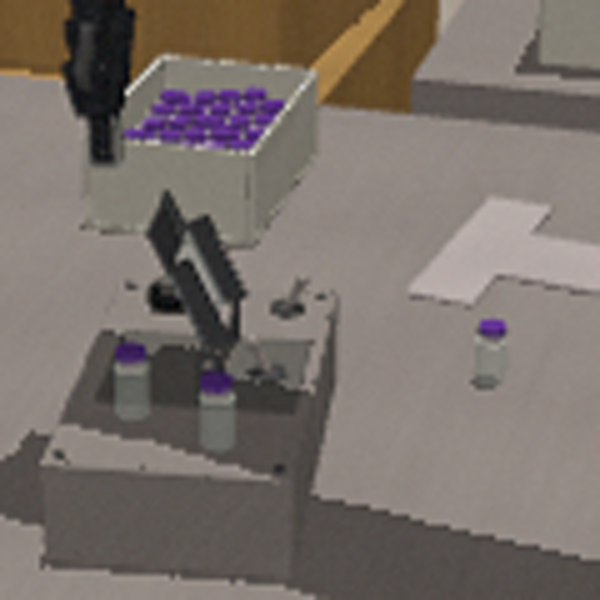

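Emit:
jog_arm:
  deltas:
    - {"x": -2, "y": -0.3, "z": -20, "twist": 0, "fingers": 0}
    - {"x": -4, "y": -0.6, "z": -45, "twist": 0, "fingers": 0}
    - {"x": -10, "y": -1.5, "z": -45, "twist": 0, "fingers": 0}
    - {"x": -15, "y": -2.2, "z": -45, "twist": 0, "fingers": 0}
    - {"x": -20, "y": -3, "z": -45, "twist": 0, "fingers": 0}
    - {"x": -24, "y": -3.6, "z": -45, "twist": 0, "fingers": 0}
    - {"x": -28, "y": -4.2, "z": -45, "twist": 0, "fingers": 0}
    - {"x": -32, "y": -4.8, "z": -45, "twist": 0, "fingers": 0}

```text
time: 13.15
ee_pos: [0.5967, -0.1108, 0.2067]
tcp_rot: [-28.7, 89.7, 160.0]
wrist_force: [0.9, -0.7, 0.2]
opening: 0.0001
```

Emit:
jog_arm:
  deltas:
    - {"x": -4, "y": -0.6, "z": 0, "twist": 0, "fingers": 0}
    - {"x": -8, "y": -1.2, "z": 0, "twist": 0, "fingers": 0}
    - {"x": -12, "y": -1.8, "z": 0, "twist": 0, "fingers": 0}
    - {"x": -16, "y": -2.4, "z": 0, "twist": 0, "fingers": 0}
    - {"x": -20, "y": -3, "z": 0, "twist": 0, "fingers": 0}
    - {"x": -24, "y": -3.6, "z": 0, "twist": 0, "fingers": 0}

```text
time: 13.75
ee_pos: [0.5724, -0.1144, 0.2066]
tcp_rot: [-28.4, 89.7, 160.4]
wrist_force: [0.0, -0.8, 0.3]
opening: -0.0002
```

```bash
python3 - <<'E'
from h import *
o=st()
snap('side','side12')
b=cv2.imread('pics/side12.png')[110:230,210:330]
cv2.imwrite('pics/s12.png',cv2.resize(b,None,fx=5,fy=5,interpolation=cv2.INTER_CUBIC))
E
```

```text
t 13.75 tcp [ 572.35 -114.43  206.58] tip local [  4.39  -0.08 189.58] jaw yaw -81.27839945593692 toolx [-0.01  0.   -1.  ] F [ 0.01 -0.75  0.3 ] op -0.0001646020718946495 q [-11.33   9.28  10.18  91.21   0.05 159.95]
```

View pics/s12.png

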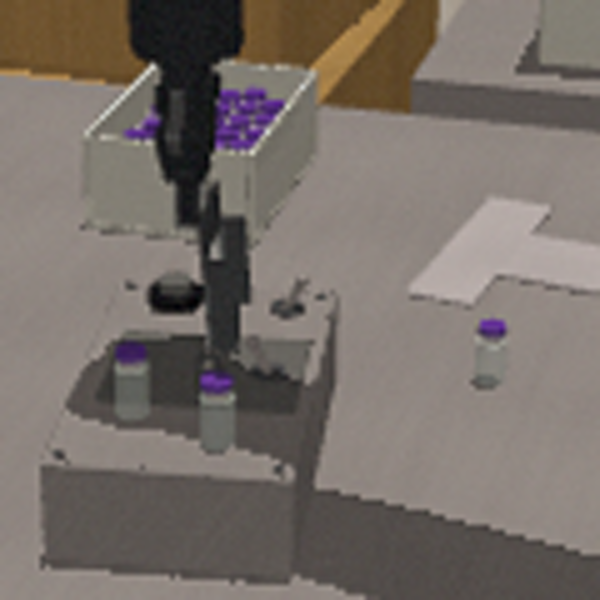

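Emit:
jog_arm:
  deltas:
    - {"x": -4, "y": -0.6, "z": 0, "twist": 0, "fingers": 0}
    - {"x": -8, "y": -1.2, "z": 0, "twist": 0, "fingers": 0}
    - {"x": -12, "y": -1.8, "z": 0, "twist": 0, "fingers": 0}
    - {"x": -16, "y": -2.4, "z": 0, "twist": 0, "fingers": 0}
    - {"x": -20, "y": -3, "z": 0, "twist": 0, "fingers": 0}
    - {"x": -24, "y": -3.6, "z": 0, "twist": 0, "fingers": 0}
    - {"x": -28, "y": -4.2, "z": 0, "twist": 0, "fingers": 0}
    - {"x": -28, "y": -4.2, "z": 0, "twist": 0, "fingers": 0}

```text
time: 14.6
ee_pos: [0.5435, -0.1188, 0.2069]
tcp_rot: [-27.3, 89.7, 161.4]
wrist_force: [-0.1, 0.5, -0.3]
opening: 0.0001
```

Emit:
jog_arm:
  deltas:
    - {"x": 0, "y": 0, "z": 30, "twist": 0, "fingers": 0}
    - {"x": 0, "y": 0, "z": 60, "twist": 0, "fingers": 0}
    - {"x": 0, "y": 0, "z": 80, "twist": 0, "fingers": 0}
    - {"x": -40, "y": -6, "z": 80, "twist": 0, "fingers": 0}
    - {"x": -80, "y": -12, "z": 80, "twist": 0, "fingers": 0}
    - {"x": -120, "y": -18, "z": 80, "twist": 0, "fingers": 0}
    - {"x": -160, "y": -24, "z": 80, "twist": 0, "fingers": 0}
    - {"x": -160, "y": -24, "z": 80, "twist": 0, "fingers": 0}
    - {"x": -160, "y": -24, "z": 80, "twist": 0, "fingers": 0}

```text
time: 15.5
ee_pos: [0.3833, -0.143, 0.2875]
tcp_rot: [-27.8, 89.8, 160.8]
wrist_force: [0.8, 0.1, 1.2]
opening: 0.0002
```

```bash
python3 - <<'E'
from h import *
o=st()
c=snap('side','side13');snap('top','top13')
b=cv2.imread('pics/side13.png')[110:230,210:330]
a=cv2.imread('pics/top13.png')[150:250,220:350]
cv2.imwrite('pics/s13.png',cv2.resize(b,None,fx=5,fy=5,interpolation=cv2.INTER_CUBIC))
cv2.imwrite('pics/t13.png',cv2.resize(a,None,fx=6,fy=6,interpolation=cv2.INTER_CUBIC))
hs=cv2.cvtColor(c['image'],cv2.COLOR_RGB2HSV);m=cv2.inRange(hs,(120,90,50),(150,255,255))
n,l,s,ce=cv2.connectedComponentsWithStats(m)
print([ce[k] for k in range(1,n) if 8<s[k,4]<80])
E
```

```text
t 15.5 tcp [ 383.31 -142.98  287.54] tip local [-186.8    -0.38  270.54] jaw yaw -81.35219313352303 toolx [-0.  0. -1.] F [0.81 0.06 1.25] op 0.00021110977951189304 q [-20.45 -12.79  -2.27 100.71  -0.   150.9 ]
[array([340.05,  64.5 ]), array([366.,  66.]), array([338.  ,  85.48]), array([362.  ,  87.07]), array([329.5, 105. ]), array([343., 106.]), array([356., 107.]), array([308., 175.]), array([235.48, 179.9 ]), array([252.86, 185.82]), array([273.3 , 274.91])]
```

View pics/s13.png

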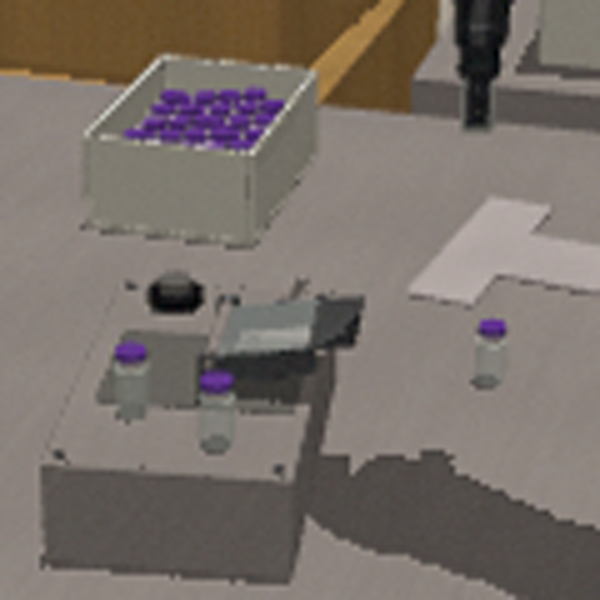

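View pics/t13.png

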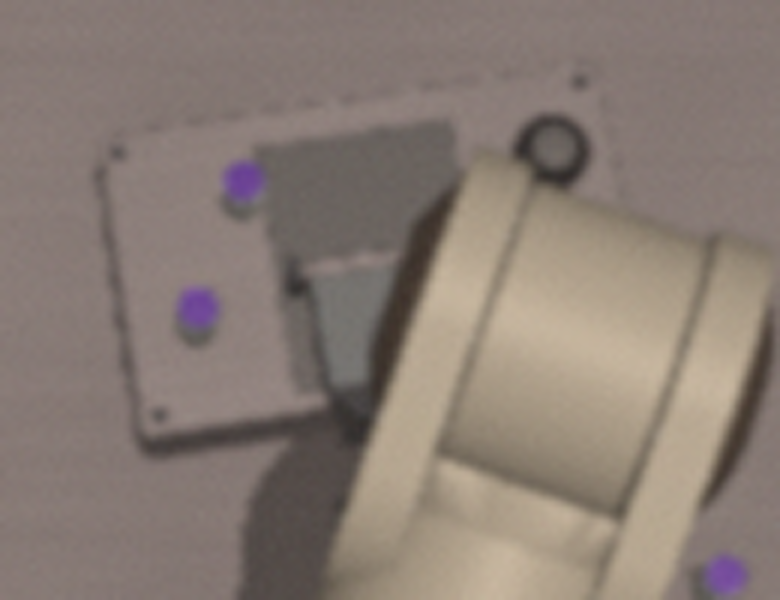

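Emit:
jog_arm:
  deltas:
    - {"x": -20, "y": 40, "z": 0, "twist": 0, "fingers": 0}
    - {"x": -40, "y": 80, "z": 0, "twist": 0, "fingers": 0}
    - {"x": -50, "y": 120, "z": 0, "twist": 0, "fingers": 0}
    - {"x": -50, "y": 160, "z": 0, "twist": 0, "fingers": 0}
    - {"x": -50, "y": 200, "z": 0, "twist": 0, "fingers": 0}
    - {"x": -50, "y": 240, "z": 0, "twist": 0, "fingers": 0}
    - {"x": -50, "y": 280, "z": 0, "twist": 0, "fingers": 0}
    - {"x": -50, "y": 280, "z": 0, "twist": 0, "fingers": 0}
    - {"x": -50, "y": 280, "z": 0, "twist": 0, "fingers": 0}

```text
time: 16.5
ee_pos: [0.3461, 0.08, 0.2866]
tcp_rot: [-80.7, 87.7, 110.7]
wrist_force: [-0.6, 1.0, -0.2]
opening: -0.0002
```

```bash
python3 - <<'E'
from h import *
o=st()
snap('top','top14')
a=cv2.imread('pics/top14.png')[150:250,220:350]
cv2.imwrite('pics/t14.png',cv2.resize(a,None,fx=6,fy=6,interpolation=cv2.INTER_CUBIC))
E
```

```text
t 16.5 tcp [346.09  80.03 286.59] tip local [-190.64  225.69  269.59] jaw yaw -78.64080634898703 toolx [-0.01  0.04 -1.  ] F [-0.58  0.95 -0.17] op -0.0001715637401477548 q [ 11.35 -19.78  -7.76 102.39   2.22 179.97]
```

View pics/t14.png

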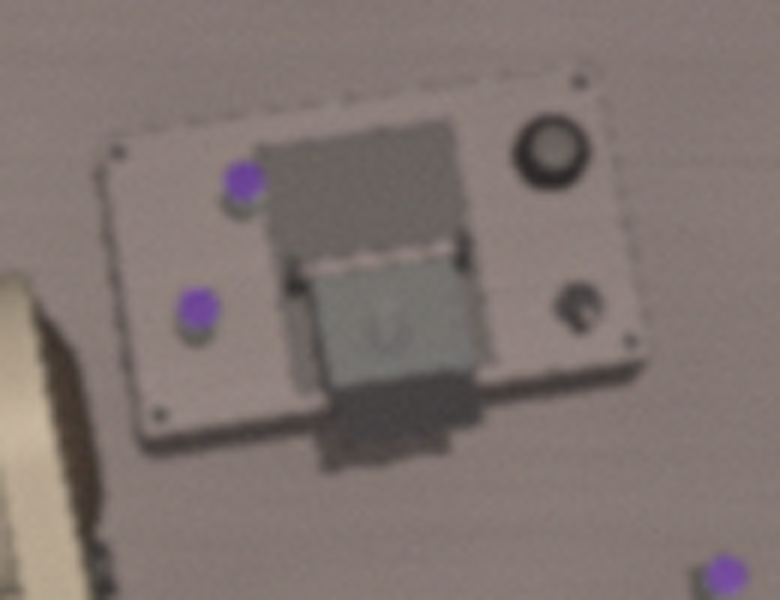

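View pics/top14.png

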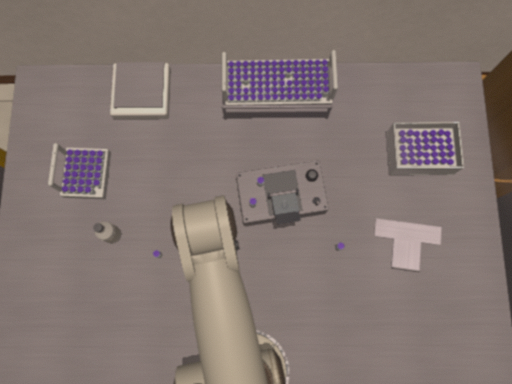

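Emit:
jog_arm:
  deltas:
    - {"x": 0, "y": -20, "z": 0, "twist": -4, "fingers": 0}
    - {"x": 0, "y": -40, "z": 0, "twist": -4, "fingers": 0}
    - {"x": 0, "y": -60, "z": 0, "twist": -4, "fingers": 0}
    - {"x": 0, "y": -60, "z": 0, "twist": -4, "fingers": 0}
    - {"x": 0, "y": -60, "z": 0, "twist": -4, "fingers": 0}

```text
time: 17.05
ee_pos: [0.3459, 0.0191, 0.2868]
tcp_rot: [-81.2, 87.8, 105.9]
wrist_force: [0.3, -0.9, -0.6]
opening: 0.0003
```

```bash
python3 - <<'E'
from h import *
st();print(ticket.job_done())
E
```

```text
t 17.05 tcp [345.91  19.13 286.76] tip local [-199.82  165.49  269.76] jaw yaw -82.83889581782749 toolx [-0.01  0.04 -1.  ] F [ 0.29 -0.92 -0.62] op 0.0002659832679013517 q [  1.48 -20.75  -8.42 102.88   2.18 174.3 ]
the job is handed in; nothing more can be done
None
```

The tray line's main toggle is over to "on" with the guard shut over it, and I handed the job in at about 17 s of the 48 s. No verdict came back, so the results below are from my own checks.

- **Guard lift:** The moves could not tilt the tool. Instead of going under the lip, I pressed the closed, vertical fingertips lightly against the lip's front edge and followed its arc up until it tipped back to its stop. The wrist force I read stayed at or below about 10 N, against the 25 N limit. I only read it at the end of each move.
- **Toggle:** I pushed it over, away from the operator, until the force rose to about 6 N right at the position expected for its stop.
- **Guard shut:** I drew the flap past vertical from behind, let it fall, and moved the arm clear.

**Last checks:**
- In the side view the lip corner is back within a pixel of where it started.
- Through the clear flap in the top view, the toggle now leans away.
- The plain toggle, button, bottle and pusher look unchanged.
- The vial caps are within about 0.1 pixel of their first positions in the side view.
- The wrist force was only noise, about 1 N, with the arm in the air.

**Joint 6:** While I moved the arm aside for the last picture, joint 6 read 179.97° against its 180° limit. The tool also tilted about 2° and stopped short. I backed it off to 174.3° before handing in.

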